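# Refit the push-in knob of the warming plate

### The job

Refit the control of the small warming plate: seat the brass collar, flange down, flat in the round recess around the upright steel shaft and let go of it, then turn the black knob so that its flat-sided hole matches the D-shaped shaft (white pointer the same way as the red mark on the shaft) and push it fully home. Finish while still gripping the knob and keeping it pressed in against the shaft's spring, most of the way down its 8 mm travel: do not let go. Leave the other things on the table where they are.

Things in the scene. Friction and masses are not known exactly. Their poses are not given: they have to be found in the camera images.
- warmer: small grey warming plate, fixed to the table, housing 130 (x) x 200 (y) x 45 mm high; origin under its centre, x and y along its sides. Its flat top is at 45 mm; a dark heating disc (104 wide, 4 high) lies on the top centred 40 mm towards -y, the control recess is centred 55 mm towards +y.
- pocket (a point): centre of the floor of the round control recess in the top of the warming plate: 57 mm wide, 6 mm deep (floor 39 mm above the table). The shaft stands up through this point.
- shaft_tip (a point): centre of the top end of the upright steel D-shaft: 16 mm diameter with one flat, which lies 5 mm from the axis on this frame's +x side; last 3 mm tapered. Tip stands 44 mm above the recess floor (38 mm above the top of the plate) when not pressed. A red line on the tip and a red stripe on the flat show the flat's side; the shaft is stiff to turn (0.12 N m).
- shaft_push (a joint): how far the shaft is pushed down into the plate, m: 0 free, 0.008 at the hard stop; spring force 4 N at 0 growing to 8 N at the stop. It springs back when let go.
- shaft_turn (a joint): angle of the shaft about its vertical axis relative to the warming plate, rad, counter-clockwise from above; at 0 the flat faces the plate's +x side. It stays where it is.
- collar: loose brass collar, 80 g, lying flange down: flange 54 mm wide and 6 mm thick, on it a round neck 34 mm wide up to 18 mm total height, open bore 24 mm right through; origin at the centre of its underside, z up. Grip the neck. Flange fits the recess with 1.5 mm all round and ends flush with the top of the plate.
- knob: loose black knob, 50 g, skirt down: skirt 44 mm wide 8 high, hub 28 wide up to 20, then a finger bar 12 thick (y), 40 long (x), up to 40. Origin at the centre of its underside, z up; +x is where the white pointer line on the bar points. Below, a blind D-hole 18 wide, 16 deep, its flat 6 mm from the axis on the +x side. Fully home, the origin lies 16 mm below shaft_tip, 10 mm above the collar.
- counter_bell: brass counter bell, 85 wide, 55 tall, a bystander: do not disturb; sizes in mm, origin at the centre of its underside
- stand_spare1: small black price card on a clear stand, 96 tall, a bystander: do not disturb; sizes in mm, origin at the centre of its underside
- ware_tin9: fruit tin, 76 wide, 58 tall, a bystander: do not disturb; sizes in mm, origin at the centre of its underside
- ramekin: blue-grey ramekin, 77 wide, 42 tall, a bystander: do not disturb; sizes in mm, origin at the centre of its underside
- butter: wrapped yellow block, 73x102x37, a bystander: do not disturb; sizes in mm, origin at the centre of its underside
- pen: dark grey chalk pen, 18x136x18, lying, a bystander: do not disturb; sizes in mm, origin at the centre of its underside
Things that resemble listed ones, but are neither listed nor needed, are in the scene too. There is more than one size of the knob; the job needs the smallest.

How it is judged (in metres and radians):
On the way, in this order (a step that is already met when the one before it is completed fails the run):
1. the collar lies flat on the floor of the recess, released (z of collar in the frame of pocket below 0.0015 m and horizontal distance between collar and pocket below 0.0035 m and angle between collar's own z axis and vertical below 0.05 rad and contact force between the fingers and collar below 0.1 N), for 0.2 s.
2. the knob is fully home on the shaft (z of knob in the frame of shaft_tip below -0.0135 m and horizontal distance between knob and shaft_tip below 0.0025 m and angle between the x axis of knob and the x axis of shaft_tip, either way round below 0.25 rad and angle between knob's own z axis and vertical below 0.08 rad), for 0.1 s.
At the end, for the whole second after the job is handed in: collar flat in the recess (within 1.5 mm of its floor, 3.5 mm of centre); knob home on the shaft (within 2.5 mm of full depth and of the axis, pointer within 0.25 rad of the flat); the fingers still hold the knob, at rest, shaft pressed in more than 4 of its 8 mm (all of step 2 and z of collar in the frame of pocket below 0.0015 m and horizontal distance between collar and pocket below 0.0035 m and angle between collar's own z axis and vertical below 0.05 rad and value of joint shaft_push above 0.004 m and contact force between the fingers and knob above 1 N and linear speed of knob below 0.02 m/s and contact force between the arm and collar below 0.1 N); the arm keeps its last pose, push and grip.
It fails at once if a bystander is moved more than 30 mm (distance of any of counter_bell, stand_spare1, ware_tin9, ramekin, butter, pen from where it was at the start of the episode above 0.03 m).
It also fails if it takes over 51 s, if anything falls off the work surface, if the arm or the gripper's body presses on something with over 40 N, if the wrist force passes 120 N, or if a joint passes its speed limit or range.

### The arm

A 6-joint arm with a two-finger parallel gripper is mounted at the origin on a cart in front of the work surface, level with it; the furniture and walls round the work are solid. World frame = base frame: x ahead of the robot, y to its left, z up, the work surface at z = 0. Lengths are in mm, angles in degrees, forces in N, time in s.
With the tool pointing down it reaches from about 350 to 850 mm from the base axis. Payload 8.1 kg.
Tool frame: the origin (TCP) lies midway between the tips of the shut fingers; the grasp point (between the pads) lies 19 mm behind it; z points along the fingers, y is the line along which they close (so a half turn about z gives the same grasp; the last joint's range is limited). The gripper opens to 85 mm and grips with 20 to 120 N. Pads are 22 mm wide; open, the fingers measure 114 mm over their backs; the gripper's body (76 mm by 85 mm) begins 54 mm behind the grasp point. The pads swing forward as they close: fully open they stand 13 mm farther back than shut.
Start: joints at [-78.919, 7.471, 85.268, -0, 87.261, -4.893], TCP at [165.142, -576.831, 231.292] pointing down, gripper open.
Joint ranges: [-169.43, 169.43], [-51.17, 129.36], [1.28, 143.12], [-76.62, 256.62], [0, 156.53], [-152.29, 152.29]. Speed limits (degrees/s): [136.94, 136.94, 159.86, 180, 180, 180].

### API

Orientations are given as [roll, pitch, yaw] about the fixed x, y, z axes, in that order (R = Rz(yaw) Ry(pitch) Rx(roll)).
In Python, from bench import r gives the robot as it stands. The module is installed in compiled form; this text tells all that it offers.
- The arm moves only by the tool jog_arm, never from a script. Its argument "rows" is a list of rows, each a list of 2 entries, a list of its own where there are three numbers: the shift along the tool's x, y, z in mm, then the turn, a rotation vector about the tool's x, y, z in rad. A call has 1 to 10 rows; each row is the pose to reach, as a shift and turn from the pose commanded when the call began, along the tool's axes at that moment; what a row does not reach only later rows make up. A row lasts 1/10 s, in which the tool goes at most 50 mm and 8.59 degrees, less where a joint would pass 70% of its speed; a pose out of reach is approached as far as the arm can. A call with a gripper value outside its range is refused whole. "grip" is the finger opening in mm, from 0 to 85.4, set as the call begins (left out, the last holds). The fingers move at their own pace and stop on an object; "force" is the grip in N (left out, the last holds). Time passes only in rows, so rows that repeat a pose let the fingers close. It gives the time, the measured TCP pose, the force, the opening and the grip force at its end, in the units of the state.
- r.sense(): the state, without advancing time (a new reading comes with each control period).
- r.snapshot(name): name is "scene" or "side" or "wrist"; returns (picture, depth): 384x512x3 uint8, blue, green, red; 384x512 float32, mm along the optical axis (not along the pixel's ray), 0 where there is no reading.
- r.camera_params(name): a dict with "fx", "fy", "cx", "cy" (pixels), "pose" (4x4, takes a point from camera to world coordinates); the wrist camera has in their place "tool_from_camera" (4x4, takes a point from camera to tool coordinates, whose origin is the TCP and whose axes are the flange's). Camera axes: x right, y down, z forward; pixel columns grow to the right and rows downward; lengths in mm; the calibration is good to about 2 mm. A picture is of the moment at which its call begins: read the wrist's pose just before it. camera_params takes no time and is no camera call.
- r.hand_in(): hands the job in; it is judged then, once.
The state is a dict: "time": time; "joint_pos": joint angles; "qd": joint speeds; "joint_efforts": joint torques, N m; "tool_pos": TCP position; "tcp_rot": TCP orientation; "ft_force": force on the tool from outside, world axes, zero at the start; "wrist_torque": the same for the moment, N m; "finger_gap": finger opening in mm; "grip_force": force on a finger pad.
Only numpy, scipy, OpenCV 4.12 (cv2) and the standard library are available. Lean on these libraries where they do the work, as an engineer would, in place of code of your own. Each camera call takes 0.05 s, during which the arm holds its last target. There are 200 camera calls.

## Working session

There is one attempt and no reset: what is moved stays moved. The work goes in short steps, Python scripts to look and compute and a tool call to move; the robot and the scene stay as the last step left them, time stands still between calls to the robot, and variables do not carry over. Pictures are saved under pics/ and viewed, at most 10 in all, crops included, and the job is handed in when it is done.

Besides the shell and the picture viewer there is one more tool, called after "Request:" as name([rows], argument=value, ...), one row to a line, values as JSON. jog_arm: Moves the arm, as the interface text tells. Its arguments: {"type":"object","properties":{"rows":{"type":"array"},"grip":{"type":"number"},"force":{"type":"number"}},"required":["rows"]}

```bash
mkdir -p pics; ls
python3 - <<'E'
from bench import r
import cv2,numpy as np
print(r.sense())
a=[]
for n in("scene","side"):
    p,d=r.snapshot(n); np.savez(n+".npz",p=p,d=d); cv2.imwrite(f"pics/{n}0.png",cv2.resize(p,(800,600),interpolation=cv2.INTER_CUBIC)); c=r.camera_params(n);print(n,{k:np.round(v,3).tolist() for k,v in c.items()})
print({k:np.round(v,3).tolist() for k,v in r.camera_params("wrist").items()})
E
```

```text
pics
{'time': 0.0, 'joint_pos': array([-7.89190948e+01,  7.51526701e+00,  8.53304691e+01, -5.67574292e-04,
        8.72613110e+01, -4.89363807e+00]), 'qd': array([-0.01660562, -0.07570919, -0.02628536,  0.02261604, -0.01502262,
        0.09259207]), 'joint_efforts': array([ 6.80405219e-05, -5.69397604e+01, -5.00550199e+01, -4.39451560e-04,
        1.46280380e-02,  1.00730340e-04]), 'tool_pos': array([ 165.03081519, -576.27806184,  230.23137234]), 'tcp_rot': array([-1.79893295e+02, -8.56698464e-03,  1.59745629e+01]), 'ft_force': array([ 0.4349564 ,  0.29097401, -0.61642695]), 'wrist_torque': array([-0.04579365,  0.03500557, -0.01931941]), 'grip_force': 0.0, 'finger_gap': 85.22126765055475}
scene {'fx': 347.861, 'fy': 347.861, 'cx': 251.057, 'cy': 192.983, 'pose': [[0.774, -0.261, 0.576, -293.592], [-0.632, -0.356, 0.688, -1023.61], [0.025, -0.897, -0.441, 673.905], [0.0, 0.0, 0.0, 1.0]]}
side {'fx': 360.091, 'fy': 360.091, 'cx': 254.224, 'cy': 195.875, 'pose': [[-0.915, -0.264, 0.305, 143.664], [-0.403, 0.559, -0.725, 656.089], [0.021, -0.786, -0.617, 766.049], [0.0, 0.0, 0.0, 1.0]]}
{'fx': 267.716, 'fy': 267.716, 'cx': 253.047, 'cy': 195.208, 'tool_from_camera': [[-0.0, -0.964, -0.267, 67.699], [1.0, -0.0, 0.0, -0.869], [-0.0, -0.267, 0.964, -143.152], [0.0, 0.0, 0.0, 1.0]]}
```

View pics/scene0.png

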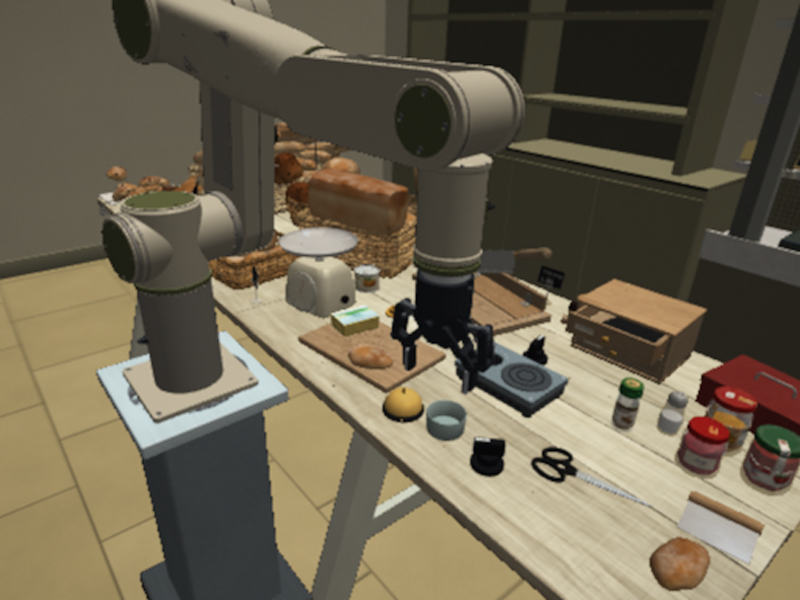

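View pics/side0.png

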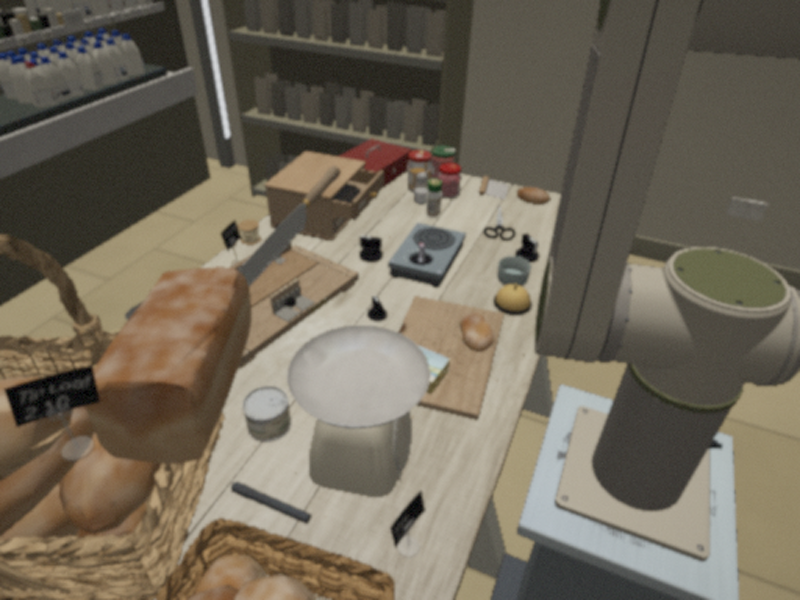

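The scene view shows the warmer at about (520,378), knobs at (538,348) and (487,455), the bell at (403,403) and the ramekin at (446,420). The side view shows the warmer at (428,252) and knobs at (370,247), (377,310) and (527,247). I don't see the collar yet.

```bash
cat > h.py <<'E'
import numpy as np,cv2
from bench import r
from scipy.spatial.transform import Rotation as R
def pts(n,d,T=None):
    c=r.camera_params(n); v,u=np.mgrid[:384,:512]
    P=np.stack([(u-c["cx"])/c["fx"]*d,(v-c["cy"])/c["fy"]*d,d],-1)
    T=c["pose"] if T is None else T
    return P@T[:3,:3].T+T[:3,3]
def wristT(s):
    T=np.eye(4);T[:3,:3]=R.from_euler("xyz",s["tcp_rot"],degrees=True).as_matrix();T[:3,3]=s["tool_pos"]
    return T@r.camera_params("wrist")["tool_from_camera"]
E
python3 - <<'E'
from h import *
z=np.load("side.npz");W=pts("side",z["d"])
for n,u,v in[("warm",428,252),("heatdisc",438,236),("shaft",421,248),("kA",370,243),("kB",377,308),("kC",527,245),("ram",514,265),("bell",514,290),("tin",267,400),("thing",288,298)]:
    q=W[int(v*.64)-2:int(v*.64)+3,int(u*.64)-2:int(u*.64)+3].reshape(-1,3);print(n,np.median(q,0).round(),q[:,2].max().round())
p=z["p"][115:215,200:365];cv2.imwrite("pics/side1.png",cv2.resize(p,(792,480),interpolation=cv2.INTER_CUBIC))
E
```

```text
warm [ 519. -411.   45.] 766.0
heatdisc [ 521. -483.   50.] 766.0
shaft [ 523. -379.   72.] 86.0
kA [ 666. -395.   42.] 53.0
kB [ 546. -186.   27.] 42.0
kC [ 316. -563.   37.] 51.0
ram [ 328. -488.   19.] 29.0
bell [ 298. -355.   42.] 51.0
tin [592. 149.  55.] 58.0
thing [ 713. -106.   57.] 69.0
```

View pics/side1.png

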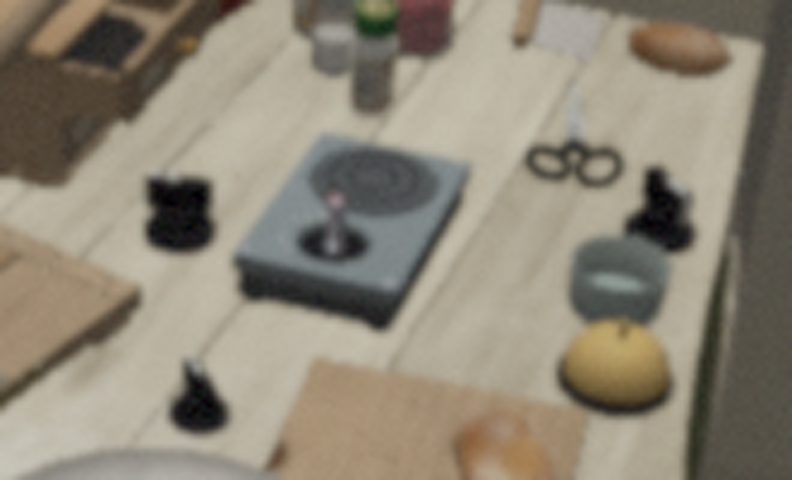

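The small knob (about 40 mm tall) is kB near (546,-186). The shaft is near (523,-380). The yellow bit at scene (390,312) may be the collar, so I'll locate it.

Run:
```python
from h import *
z=np.load("scene.npz");W=pts("scene",z["d"])
for n,u,v in[("col?",390,312),("butter",355,318),("scale",318,240),("loaf",370,357),("board",430,352),("shaft",0,0)]:
    q=W[int(v*.64)-2:int(v*.64)+3,int(u*.64)-2:int(u*.64)+3].reshape(-1,3);print(n,np.median(q,0).round(),q[:,2].max().round())
p=z["p"][160:290,180:375];cv2.imwrite("pics/scene1.png",cv2.resize(p,(780,520),interpolation=cv2.INTER_CUBIC))
# yellow-ish blob
hsv=cv2.cvtColor(z["p"],cv2.COLOR_BGR2HSV);m=cv2.inRange(hsv,(15,140,80),(32,255,255));n,l,s,c=cv2.connectedComponentsWithStats(m)
for i in range(1,n):
    if s[i,4]>8: print(c[i].round(),s[i,4],np.median(W[l==i],0).round(),W[l==i][:,2].max().round())
```

```text
col? [534. -27.   7.] 21.0
butter [387. -71.  56.] 58.0
scale [444. 182. 171.] 173.0
loaf [ 316. -221.   46.] 51.0
board [ 465. -256.   20.] 22.0
  return _methods._mean(a, axis=axis, dtype=dtype,
  ret = um.true_divide(
Traceback (most recent call last):
ValueError: zero-size array to reduction operation maximum which has no identity
```

Request:
jog_arm([
  [[418,-96,0],[0,0,0]],
  [[418,-96,0],[0,0,0]],
  [[418,-96,0],[0,0,0]],
  [[418,-96,0],[0,0,0]],
  [[418,-96,0],[0,0,0]],
  [[418,-96,0],[0,0,0]],
  [[418,-96,0],[0,0,0]],
  [[418,-96,0],[0,0,0]],
  [[418,-96,0],[0,0,0]],
  [[418,-96,0],[0,0,0]],
])

```text
time: 1.1
tool_pos: [543.6, -366.3, 230.2]
tcp_rot: [-179.9, -0.0, 16.2]
ft_force: [-1.2, -0.8, -0.0]
finger_gap: 85.7
grip_force: 0.0
```

```bash
cat >> h.py <<'E'
def look(name):
    s=r.sense();p,d=r.snapshot("wrist");T=wristT(s);np.savez(name+".npz",p=p,d=d,T=T)
    print(round(s["time"],2),s["tool_pos"].round(1),s["tcp_rot"].round(2));return p,d,pts("wrist",d,T)
E
python3 - <<'E'
from h import *
p,d,W=look("w1")
cv2.imwrite("pics/w1.png",cv2.resize(p,(800,600),interpolation=cv2.INTER_CUBIC))
hsv=cv2.cvtColor(p,cv2.COLOR_BGR2HSV)
m=cv2.inRange(hsv,(0,120,60),(8,255,255))|cv2.inRange(hsv,(172,120,60),(180,255,255))
n,l,s,c=cv2.connectedComponentsWithStats(m)
for i in range(1,n):
    if s[i,4]>3: print("red",c[i].round(1),s[i,4],np.median(W[l==i],0).round(1))
q=(W[...,2]>70)&(W[...,2]<90)&(abs(W[...,0]-523)<40)&(abs(W[...,1]+380)<40)
print("shaft top",W[q].mean(0),q.sum())
t=(abs(W[...,2]-45)<3)&(d>0);t=cv2.morphologyEx(t.astype(np.uint8),cv2.MORPH_OPEN,np.ones((5,5)))
n,l,s,c=cv2.connectedComponentsWithStats(t);i=1+s[1:,4].argmax();print(s[i]);print(cv2.minAreaRect(W[l==i][:,:2].astype(np.float32)))
E
```

```text
1.1 [ 543.6 -366.3  230.2] [-1.799e+02 -2.000e-02  1.625e+01]
red [260.6 195. ] 20 [ 529.9 -378.2   68.7]
red [261.  202.2] 22 [ 526.1 -379.6   83.8]
shaft top [ 525.90802281 -380.21394712   81.41750725] 161
[ 217  136  177  123 8176]
((527.2206420898438, -435.8617858886719), (130.52012634277344, 200.4144744873047), 2.4031455516815186)
```

View pics/w1.png

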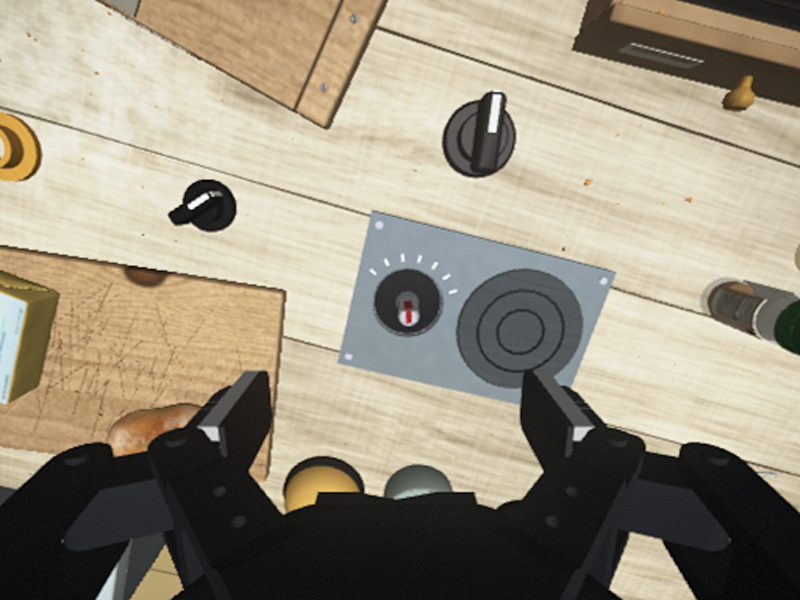

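The wrist view shows the warmer (centre 527,-436, yaw 2.4°), with the shaft at about (405,305) px. The small knob is at (205,205), a larger knob is at (480,137), and the collar is at the left edge (10,150). I'll go to the collar.

Request:
jog_arm([
  [[95,-322,100],[0,0,0]],
  [[95,-322,100],[0,0,0]],
  [[95,-322,100],[0,0,0]],
  [[95,-322,100],[0,0,0]],
  [[95,-322,100],[0,0,0]],
  [[95,-322,100],[0,0,0]],
  [[95,-322,100],[0,0,0]],
  [[95,-322,100],[0,0,0]],
], grip=60)

```text
time: 1.95
tool_pos: [540.7, -29.4, 128.5]
tcp_rot: [-179.8, 0.2, 16.2]
ft_force: [-0.1, -0.1, -0.3]
finger_gap: 60.1
grip_force: 0.0
```

Run:
```python
from h import *
p,d,W=look("w2")
cv2.imwrite("pics/w2.png",cv2.resize(p,(800,600),interpolation=cv2.INTER_CUBIC))
hsv=cv2.cvtColor(p,cv2.COLOR_BGR2HSV)
m=cv2.inRange(hsv,(12,130,60),(32,255,255))
n,l,s,c=cv2.connectedComponentsWithStats(m)
for i in range(1,n):
    if s[i,4]>60:
        for lo,hi in((3,10),(14,22)):
            q=(l==i)&(W[...,2]>lo)&(W[...,2]<hi)
            if q.sum()>20: print("y",c[i].round(),s[i,4],lo,cv2.minEnclosingCircle(W[q][:,:2].astype(np.float32)),W[q][:,2].mean())
q=(p.max(2)<70)&(abs(W[...,0]-546)<60)&(abs(W[...,1]+186)<60)&(W[...,2]>3)
for lo,hi in((3,12),(34,44)):
    k=q&(W[...,2]>lo)&(W[...,2]<hi)
    if k.sum()>20: print("knob",lo,k.sum(),cv2.minEnclosingCircle(W[k][:,:2].astype(np.float32)),cv2.minAreaRect(W[k][:,:2].astype(np.float32)))
```

```text
1.95 [540.7 -29.4 128.5] [-179.8     0.22   16.19]
y [253. 178.] 1735 3 ((550.3135986328125, -25.173969268798828), 26.725940704345703) 6.628425242986124
y [253. 178.] 1735 14 ((550.0870361328125, -25.69706153869629), 17.07965850830078) 18.332822386335813
knob 3 608 ((529.2634887695312, -211.84146118164062), 49.09501266479492) ((530.5322875976562, -207.65176391601562), (88.66712951660156, 57.935672760009766), 12.79755973815918)
knob 34 449 ((551.4942016601562, -194.35159301757812), 19.63298797607422) ((551.1365966796875, -194.73101806640625), (10.740665435791016, 39.09297180175781), 46.74619674682617)
```

View pics/w2.png

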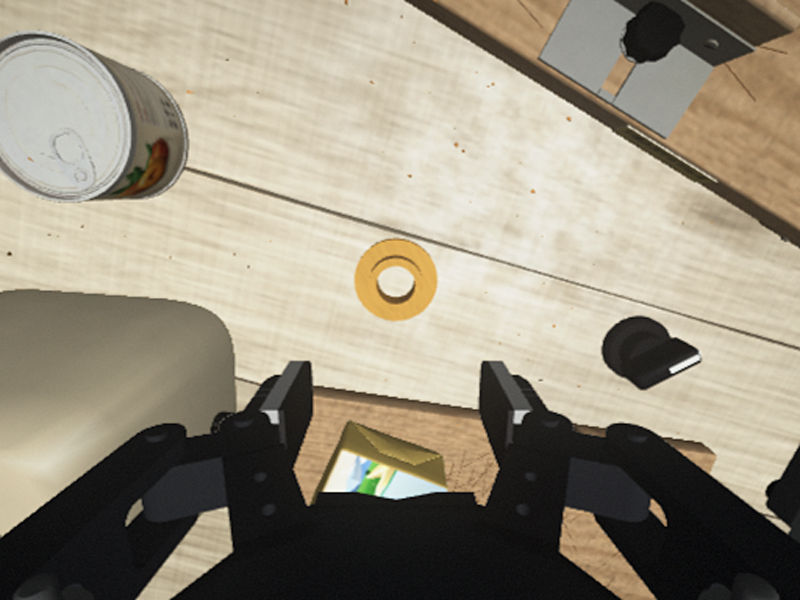

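The collar is centred at (397,280) px, world (550.2,-25.5). The small knob's bar is at world (551,-194.6), with its white pointer at (685,360) px, i.e. yaw about -43°. Next I descend part-way.

Request:
jog_arm([
  [[9,-6,50],[0,0,0]],
  [[9,-6,80],[0,0,0]],
  [[9,-6,80],[0,0,0]],
  [[9,-6,80],[0,0,0]],
  [[9,-6,80],[0,0,0]],
])

```text
time: 2.5
tool_pos: [552.0, -26.9, 53.9]
tcp_rot: [179.9, -0.2, 15.9]
ft_force: [0.5, 0.4, 0.4]
finger_gap: 60.2
grip_force: 0.0
```

Run:
```python
from h import *
p,d,W=look("w3")
hsv=cv2.cvtColor(p,cv2.COLOR_BGR2HSV)
m=cv2.inRange(hsv,(12,130,60),(32,255,255))
for lo,hi in((3,10),(14,22)):
    q=(m>0)&(W[...,2]>lo)&(W[...,2]<hi)&(np.hypot(W[...,0]-550,W[...,1]+25.5)<40)
    print(q.sum(),cv2.minEnclosingCircle(W[q][:,:2].astype(np.float32)),W[q][:,2].mean())
```

```text
2.5 [552.  -26.9  53.9] [179.91  -0.18  15.89]
2051 ((550.1682739257812, -25.14397621154785), 27.036741256713867) 6.569745263661651
982 ((550.070068359375, -25.58558464050293), 17.31801414489746) 18.196382175599332
```

Request:
jog_arm([
  [[-1.4,-2,25],[0,0,0]],
  [[-1.4,-2,45],[0,0,0]],
  [[-1.4,-2,45],[0,0,0]],
  [[-1.4,-2,45],[0,0,0]],
])

```text
time: 2.95
tool_pos: [549.2, -24.3, 7.8]
tcp_rot: [180.0, -0.1, 16.0]
ft_force: [1.0, 0.2, -1.0]
finger_gap: 60.1
grip_force: 0.0
```

Request:
jog_arm([
  [[0,0,0],[0,0,0]],
  [[0,0,0],[0,0,0]],
  [[0,0,0],[0,0,0]],
  [[0,0,0],[0,0,0]],
  [[0,0,0],[0,0,0]],
], grip=28, force=40)

```text
time: 3.45
tool_pos: [550.0, -24.3, 8.5]
tcp_rot: [179.9, -0.2, 16.0]
ft_force: [-1.6, -0.3, 6.4]
finger_gap: 31.8
grip_force: 39.4
```

Request:
jog_arm([
  [[0,0,-40],[0,0,0]],
  [[0,0,-90],[0,0,0]],
  [[-36,34,-120],[0,0,0]],
  [[-172,336,-141],[0,0,0]],
  [[-172,336,-141],[0,0,0]],
  [[-172,336,-141],[0,0,0]],
  [[-172,336,-141],[0,0,0]],
  [[-172,336,-141],[0,0,0]],
  [[-172,336,-141],[0,0,0]],
  [[-172,336,-141],[0,0,0]],
], force=50)

```text
time: 4.45
tool_pos: [474.8, -397.6, 148.6]
tcp_rot: [179.9, -0.0, 15.9]
ft_force: [0.7, -0.1, -1.4]
finger_gap: 31.2
grip_force: 49.7
```

Request:
jog_arm([
  [[0,0,0],[0,0,0]],
  [[0,0,0],[0,0,0]],
  [[0,0,0],[0,0,0]],
])

```text
time: 4.75
tool_pos: [475.7, -393.4, 147.3]
tcp_rot: [-180.0, -0.0, 16.0]
ft_force: [-0.4, 0.4, -1.5]
finger_gap: 31.5
grip_force: 49.8
```

Run:
```python
from h import *
p,d,W=look("w4")
cv2.imwrite("pics/w4.png",p[40:340,60:460].repeat(2,0).repeat(2,1))
hsv=cv2.cvtColor(p,cv2.COLOR_BGR2HSV)
q=(W[...,2]>76)&(W[...,2]<90)&(np.hypot(W[...,0]-525,W[...,1]+381)<15)
print("shaft top",cv2.minEnclosingCircle(W[q&(W[...,2]>81)][:,:2].astype(np.float32)),np.median(W[q],0),q.sum())
m=cv2.inRange(hsv,(0,100,60),(8,255,255))|cv2.inRange(hsv,(172,100,60),(180,255,255))
q=(m>0)&(np.hypot(W[...,0]-525,W[...,1]+381)<20)&(W[...,2]>50)
a=q&(W[...,2]>81.5);b=q&(W[...,2]<79)
print("red tip",a.sum(),W[a].mean(0),"stripe",b.sum(),W[b].mean(0))
if a.sum()>5: print(cv2.fitLine(W[a][:,:2].astype(np.float32),cv2.DIST_L2,0,.01,.01).ravel(), cv2.minAreaRect(W[a][:,:2].astype(np.float32)))
m=cv2.inRange(hsv,(12,130,60),(32,255,255));T=np.load("w4.npz")["T"]
q=(m>0)&(d<260)&(d>0);print("collar z hist",np.histogram(W[q][:,2],bins=np.arange(120,190,4)))
t=(abs(W[...,2]-45)<3)&(d>0);t=cv2.morphologyEx(t.astype(np.uint8),cv2.MORPH_OPEN,np.ones((5,5)))
n,l,s,c=cv2.connectedComponentsWithStats(t);i=1+s[1:,4].argmax();print(s[i],cv2.minAreaRect(W[l==i][:,:2].astype(np.float32)))
```

```text
4.75 [ 475.7 -393.4  147.3] [-1.7997e+02 -1.0000e-02  1.6000e+01]
shaft top ((525.0093994140625, -380.47674560546875), 7.670506954193115) [ 524.68553671 -380.58988282   83.14413614] 304
red tip 55 [ 525.68796201 -379.80523963   84.16709898] stripe 14 [ 530.1573065  -378.55790904   68.50288491]
[ 9.6158880e-01  2.7449411e-01  5.2568793e+02 -3.7980524e+02] ((525.8638305664062, -379.7006530761719), (8.304447174072266, 3.0506045818328857), 16.06460189819336)
collar z hist (array([   0,    0,    0,    0,   21,  255, 1994,  284,  323, 1389,   20,
          1,    0,    0,    0,    0,    0]), array([120, 124, 128, 132, 136, 140, 144, 148, 152, 156, 160, 164, 168,
       172, 176, 180, 184, 188]))
[  195    51   250   191 17672] ((527.28125, -435.8546142578125), (130.7222900390625, 201.1951904296875), 2.3751299381256104)
```

View pics/w4.png

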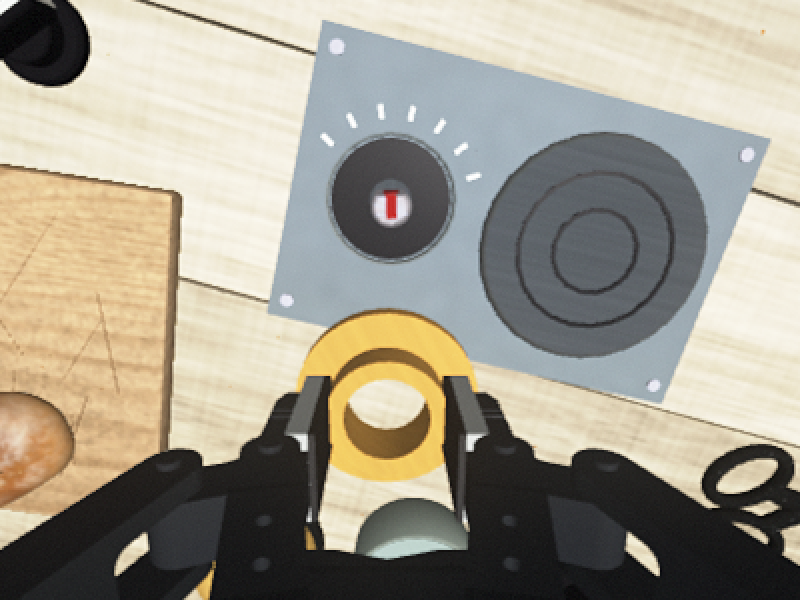

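The view shows the collar held square at (388,400) crop px and the shaft tip at (390,205). The red line runs straight up, so the flat is at yaw 16°. Now I'll find the collar's centre in the hand.

Run:
```python
from h import *
z=np.load("w4.npz");p,d,T=z["p"],z["d"],z["T"];W=pts("wrist",d,T)
m=cv2.inRange(cv2.cvtColor(p,cv2.COLOR_BGR2HSV),(12,110,60),(32,255,255))>0
from scipy.optimize import least_squares
for lo,hi,rad in((155,162,17),(143,149,27)):
    q=m&(d<260)&(d>0)&(W[...,2]>lo)&(W[...,2]<hi);P=W[q]
    A=np.c_[P[:,:2]-P[:,:2].mean(0),np.ones(len(P))];print("plane",np.linalg.lstsq(A,P[:,2],rcond=None)[0].round(3),len(P))
    xy=P[:,:2]; c0=np.array([475.7,-393.4])
    rr=np.hypot(*(xy-c0).T);ang=np.arctan2(*(xy-c0).T[::-1]);o=[]
    for a in np.arange(-np.pi,np.pi,.15):
        k=(ang>=a)&(ang<a+.15)
        if k.sum()>4:
            j=np.where(k)[0];o.append(xy[j[rr[j].argsort()[-2:]]].mean(0))
    o=np.array(o);f=least_squares(lambda c:np.hypot(*(o-c).T)-rad,c0,loss="soft_l1",f_scale=.5);print(lo,f.x.round(2),np.abs(f.fun).mean().round(2),len(o),cv2.minEnclosingCircle(xy.astype(np.float32)))
```

```text
plane [-1.00000e-03  1.00000e-02  1.57228e+02] 1521
155 [ 475.3 -392.8] 0.57 42 ((476.55963134765625, -395.89227294921875), 21.92414093017578)
plane [-1.00000e-02 -2.00000e-03  1.45413e+02] 2197
143 [ 475.49 -392.75] 3.08 39 ((475.2805480957031, -392.6724548339844), 27.223506927490234)
```

Request:
jog_arm([
  [[30,2,0],[0,0,0]],
  [[51,2,0],[0,0,0]],
  [[51,2,20],[0,0,0]],
  [[51,2,40],[0,0,0]],
  [[51,2,40],[0,0,0]],
  [[51,2,40],[0,0,0]],
  [[51,2,40],[0,0,0]],
])

```text
time: 5.5
tool_pos: [525.9, -382.3, 108.9]
tcp_rot: [179.9, -0.1, 16.0]
ft_force: [-0.1, 0.1, -0.8]
finger_gap: 31.1
grip_force: 49.8
```

Run:
```python
from h import *
p,d,W=look("w5")
cv2.imwrite("pics/w5.png",p[90:330,100:420].repeat(2,0).repeat(2,1))
q=(W[...,2]>78)&(W[...,2]<90)&(np.hypot(W[...,0]-525,W[...,1]+381)<10)
print("shaft top",cv2.minEnclosingCircle(W[q][:,:2].astype(np.float32)) if q.sum()>10 else 0,q.sum())
m=cv2.inRange(cv2.cvtColor(p,cv2.COLOR_BGR2HSV),(12,110,60),(32,255,255))>0
q=m&(W[...,2]>113)&(W[...,2]<123)
xy=W[q][:,:2];xy=xy[np.hypot(*(xy-[525,-381]).T)<20];x0,_=cv2.minEnclosingCircle(xy.astype(np.float32));print("neck",len(xy),x0,_,W[q][:,2].mean(), r.sense()["tool_pos"])
```

```text
5.5 [ 525.9 -382.3  108.9] [ 1.7991e+02 -6.0000e-02  1.6010e+01]
shaft top ((520.17138671875, -382.3125), 5.511424541473389) 61
neck 1797 (525.6632080078125, -381.67822265625) 19.24106788635254 118.15736794262374 [ 525.90119353 -382.56818172  109.09510536]
```

View pics/w5.png

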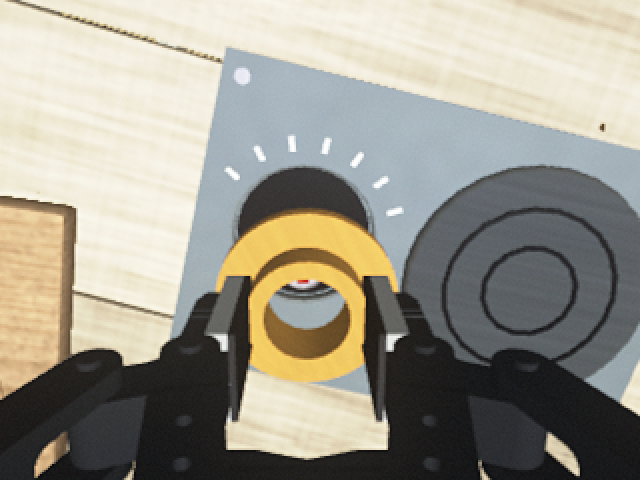

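The collar ring is centred over the shaft; the tip is visible at (303,282) inside the bore. I'll lower it with a small correction.

Request:
jog_arm([
  [[-0.3,-1.2,15],[0,0,0]],
  [[-0.3,-1.2,30],[0,0,0]],
  [[-0.3,-1.2,45],[0,0,0]],
  [[-0.3,-1.2,50],[0,0,0]],
  [[-0.3,-1.2,50],[0,0,0]],
  [[-0.3,-1.2,50],[0,0,0]],
  [[-0.3,-1.2,50],[0,0,0]],
])

```text
time: 6.25
tool_pos: [525.0, -381.6, 58.1]
tcp_rot: [179.9, -0.0, 16.0]
ft_force: [0.6, 0.4, -0.7]
finger_gap: 31.4
grip_force: 49.9
```

Request:
jog_arm([
  [[0.2,-0.2,3],[0,0,0]],
  [[0.2,-0.2,6],[0,0,0]],
  [[0.2,-0.2,8],[0,0,0]],
  [[0.2,-0.2,10],[0,0,0]],
  [[0.2,-0.2,11],[0,0,0]],
  [[0.2,-0.2,11],[0,0,0]],
  [[0.2,-0.2,11],[0,0,0]],
])

```text
time: 6.95
tool_pos: [524.6, -380.9, 47.6]
tcp_rot: [-180.0, 0.0, 16.0]
ft_force: [-5.1, 3.7, 10.5]
finger_gap: 31.3
grip_force: 50.9
```

Request:
jog_arm([
  [[0,0,0],[0,0,0]],
  [[0,0,0],[0,0,0]],
  [[0,0,0],[0,0,0]],
  [[0,0,0],[0,0,0]],
], grip=55)

```text
time: 7.35
tool_pos: [524.5, -380.9, 46.0]
tcp_rot: [-180.0, 0.0, 16.0]
ft_force: [-0.4, 0.1, -0.2]
finger_gap: 55.0
grip_force: 0.0
```

Request:
jog_arm([
  [[0,0,-20],[0,0,0]],
  [[0,0,-60],[0,0,0]],
  [[-25,0,-90],[0,0,0]],
  [[-40,0,-90],[0,0,0]],
  [[-40,0,-90],[0,0,0]],
  [[-40,0,-90],[0,0,0]],
])

```text
time: 7.95
tool_pos: [485.6, -391.4, 134.9]
tcp_rot: [-179.9, 0.0, 15.9]
ft_force: [-0.3, 1.0, -0.7]
finger_gap: 55.0
grip_force: 0.0
```

Run:
```python
from h import *
p,d,W=look("w6")
m=cv2.inRange(cv2.cvtColor(p,cv2.COLOR_BGR2HSV),(12,110,60),(32,255,255))>0
near=np.hypot(W[...,0]-525,W[...,1]+381)<35
for lo,hi in((54,61),(42,49)):
    q=m&near&(W[...,2]>lo)&(W[...,2]<hi);P=W[q]
    A=np.c_[P[:,:2]-P[:,:2].mean(0),np.ones(len(P))];print("plane",np.linalg.lstsq(A,P[:,2],rcond=None)[0].round(3),len(P),cv2.minEnclosingCircle(P[:,:2].astype(np.float32)))
q=(W[...,2]>81)&(W[...,2]<90)&near
print("shaft top",cv2.minEnclosingCircle(W[q][:,:2].astype(np.float32)),np.median(W[q],0))
```

```text
7.95 [ 485.6 -391.4  134.9] [-1.7989e+02  4.0000e-02  1.5920e+01]
plane [1.000e-03 4.000e-03 5.751e+01] 710 ((524.0795288085938, -380.53778076171875), 17.093460083007812)
plane [ 1.0000e-03 -1.0000e-03  4.5561e+01] 1709 ((523.9429321289062, -380.128173828125), 27.331464767456055)
shaft top ((524.7425537109375, -380.967041015625), 7.8712005615234375) [ 524.7434131  -380.77701107   83.54051774]
```

The collar is flat and seated: flange top at 45.5, and no tilt. On to the knob, turning the tool by 1.035 rad.

Request:
jog_arm([
  [[117,-171,15],[0,0,1.035]],
  [[117,-171,15],[0,0,1.035]],
  [[117,-171,15],[0,0,1.035]],
  [[117,-171,15],[0,0,1.035]],
  [[117,-171,15],[0,0,1.035]],
  [[117,-171,15],[0,0,1.035]],
  [[117,-171,15],[0,0,1.035]],
  [[117,-171,15],[0,0,1.035]],
  [[117,-171,15],[0,0,1.035]],
  [[117,-171,15],[0,0,1.035]],
], grip=40)

```text
time: 9.0
tool_pos: [551.4, -195.2, 120.7]
tcp_rot: [180.0, 0.1, -43.1]
ft_force: [0.5, -0.2, 0.2]
finger_gap: 40.0
grip_force: 0.0
```

```bash
cat > k.py <<'E'
from h import *
import sys
p,d,W=look(sys.argv[1])
q=(np.hypot(W[...,0]-551,W[...,1]+194.6)<35)&(W[...,2]>36)&(W[...,2]<45)
P=W[q];print(q.sum(),cv2.minAreaRect(P[:,:2].astype(np.float32)),P[:,2].mean())
q=(np.hypot(W[...,0]-551,W[...,1]+194.6)<35)&(W[...,2]>5)&(W[...,2]<11);print("skirt",cv2.minEnclosingCircle(W[q][:,:2].astype(np.float32)))
cv2.imwrite(f"pics/{sys.argv[1]}.png",p.repeat(1,0))
E
python3 k.py w7
```

```text
9.0 [ 551.4 -195.2  120.7] [ 1.7999e+02  5.0000e-02 -4.3130e+01]
603 ((550.4999389648438, -196.71092224121094), (11.697948455810547, 40.22618865966797), 46.675846099853516) 40.185115884726
skirt ((550.3112182617188, -195.9962158203125), 22.140743255615234)
```

View pics/w7.png

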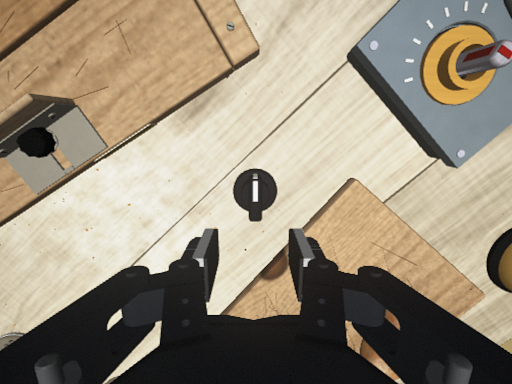

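The pointer line at (255,189) points along tool +x, as planned. Now I descend and grip.

Request:
jog_arm([
  [[0.2,1.6,45],[0,0,-0.003]],
  [[0.2,1.6,80],[0,0,-0.003]],
  [[0.2,1.6,98],[0,0,-0.003]],
  [[0.2,1.6,98],[0,0,-0.003]],
  [[0.2,1.6,98],[0,0,-0.003]],
  [[0.2,1.6,98],[0,0,-0.003]],
])

```text
time: 9.65
tool_pos: [552.0, -197.4, 25.3]
tcp_rot: [-179.9, -0.2, -43.1]
ft_force: [0.3, 1.1, 0.2]
finger_gap: 39.6
grip_force: 0.0
```

Request:
jog_arm([
  [[0,0,0],[0,0,0]],
  [[0,0,0],[0,0,0]],
  [[0,0,0],[0,0,0]],
  [[0,0,0],[0,0,0]],
  [[0,0,0],[0,0,0]],
], grip=6, force=70)

```text
time: 10.15
tool_pos: [551.8, -197.2, 24.9]
tcp_rot: [-180.0, -0.1, -43.1]
ft_force: [-0.7, -0.1, 6.3]
finger_gap: 10.1
grip_force: 69.8
```

Request:
jog_arm([
  [[0,0,-30],[0,0,0]],
  [[0,0,-75],[0,0,-0.1]],
  [[20,30,-110],[0,0,-0.25]],
  [[80,195,-140],[0,0,-1.033]],
  [[80,195,-140],[0,0,-1.033]],
  [[80,195,-140],[0,0,-1.033]],
  [[80,195,-140],[0,0,-1.033]],
  [[80,195,-140],[0,0,-1.033]],
  [[80,195,-140],[0,0,-1.033]],
  [[80,195,-140],[0,0,-1.033]],
])

```text
time: 11.15
tool_pos: [475.3, -394.0, 163.4]
tcp_rot: [180.0, -0.0, 16.0]
ft_force: [-0.5, 0.3, -0.7]
finger_gap: 10.0
grip_force: 68.9
```

Request:
jog_arm([
  [[0,0,0],[0,0,0]],
  [[0,0,0],[0,0,0]],
  [[0,0,0],[0,0,0]],
  [[0,0,0],[0,0,0]],
])

```text
time: 11.55
tool_pos: [475.8, -393.4, 163.3]
tcp_rot: [180.0, 0.0, 16.0]
ft_force: [0.1, -0.0, -1.0]
finger_gap: 9.6
grip_force: 68.9
```

```bash
cat > m.py <<'E'
from h import *
import sys
p,d,W=look(sys.argv[1]);s=r.sense();t=s["tool_pos"];print(s["grip_force"],s["finger_gap"])
hsv=cv2.cvtColor(p,cv2.COLOR_BGR2HSV)
L=(W-t)@R.from_euler("xyz",s["tcp_rot"],degrees=True).as_matrix()  # tool axes
dark=(d>0)&(np.hypot(L[...,0],L[...,1])<32)
H=np.histogram(L[dark][:,2],bins=np.arange(-40,45,3));print(dict(zip(H[1].astype(int),H[0])))
q=dark&(L[...,2]>12)&(L[...,2]<21);q=cv2.morphologyEx(q.astype(np.uint8),cv2.MORPH_OPEN,np.ones((3,3)))>0
P=L[q];print("skirt (tool)",len(P),cv2.minEnclosingCircle(P[:,:2].astype(np.float32)),np.median(P[:,2]))
A=np.c_[P[:,:2],np.ones(len(P))];print("tilt",np.linalg.lstsq(A,P[:,2],rcond=None)[0].round(3))
w=(hsv[...,2]>170)&(hsv[...,1]<60)&dark&(L[...,2]<-8)
if w.sum()>5: print("white",w.sum(),L[w].mean(0).round(1),cv2.fitLine(L[w][:,:2].astype(np.float32),cv2.DIST_L2,0,.01,.01).ravel().round(3))
q=(W[...,2]>81)&(W[...,2]<90)&(np.hypot(W[...,0]-525,W[...,1]+381)<12)
if q.sum()>20:print("shaft top",cv2.minEnclosingCircle(W[q][:,:2].astype(np.float32)),np.median(W[q],0))
m=(cv2.inRange(hsv,(0,100,60),(8,255,255))|cv2.inRange(hsv,(172,100,60),(180,255,255))>0)&q
if m.sum()>8:print("red",cv2.fitLine(W[m][:,:2].astype(np.float32),cv2.DIST_L2,0,.01,.01).ravel().round(3))
cv2.imwrite(f"pics/{sys.argv[1]}.png",p[90:330,100:420].repeat(2,0).repeat(2,1))
E
python3 m.py w8
```

```text
11.55 [ 475.8 -393.4  163.3] [180.     0.    16.03]
68.86447191238403 10.120864969309338
{np.int64(-40): np.int64(428), np.int64(-37): np.int64(134), np.int64(-34): np.int64(100), np.int64(-31): np.int64(176), np.int64(-28): np.int64(193), np.int64(-25): np.int64(145), np.int64(-22): np.int64(146), np.int64(-19): np.int64(458), np.int64(-16): np.int64(1140), np.int64(-13): np.int64(160), np.int64(-10): np.int64(126), np.int64(-7): np.int64(73), np.int64(-4): np.int64(46), np.int64(-1): np.int64(35), np.int64(2): np.int64(54), np.int64(5): np.int64(45), np.int64(8): np.int64(25), np.int64(11): np.int64(35), np.int64(14): np.int64(788), np.int64(17): np.int64(410), np.int64(20): np.int64(61), np.int64(23): np.int64(37), np.int64(26): np.int64(0), np.int64(29): np.int64(0), np.int64(32): np.int64(0), np.int64(35): np.int64(0), np.int64(38): np.int64(0), np.int64(41): np.int64(0)}
skirt (tool) 1224 ((-0.4642653465270996, -0.4397723078727722), 21.958152770996094) 16.65367139839566
tilt [ 4.5000e-02 -1.0000e-03  1.6301e+01]
white 378 [  9.3  -0.8 -19.7] [ 0.973 -0.232  9.274 -0.761]
shaft top ((525.1116943359375, -380.549560546875), 7.818360805511475) [ 524.430735   -380.81219852   83.47098066]
red [ 9.40000e-01  3.42000e-01  5.26058e+02 -3.79877e+02]
```

View pics/w8.png

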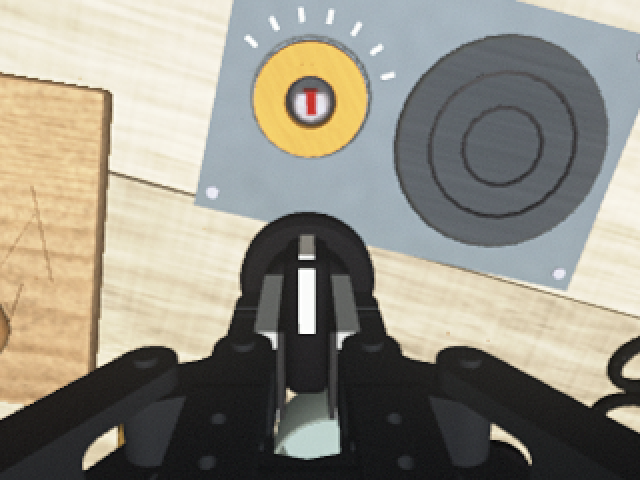

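The knob is held with its pointer aligned to tool +x and to the red mark. I'll check its tilt more carefully.

Run:
```python
from h import *
z=np.load("w8.npz");p,d,T=z["p"],z["d"],z["T"];W=pts("wrist",d,T)
L=(W-[475.8,-393.4,163.3])@R.from_euler("xyz",[180,0,16.03],degrees=True).as_matrix()
def pl(q,n):
    P=L[q]
    for _ in range(4):
        A=np.c_[P[:,:2],np.ones(len(P))];c=np.linalg.lstsq(A,P[:,2],rcond=None)[0];e=P[:,2]-A@c;P=P[abs(e)<max(.5,1.5*e.std())]
    print(n,len(P),c.round(3),e.std().round(2),P[:,:2].min(0).round(1),P[:,:2].max(0).round(1))
pl((abs(L[...,1])<4.5)&(abs(L[...,0])<24)&(L[...,2]<-11)&(L[...,2]>-19),"bar top")
R0=np.hypot(L[...,0],L[...,1])
pl((R0<22)&(L[...,0]>2)&(L[...,2]>13)&(L[...,2]<20),"skirt top")
pl((R0<15)&(L[...,2]>1)&(L[...,2]<8),"hub top")
```

```text
bar top 647 [ 4.000e-03  7.600e-02 -1.555e+01] 0.38 [-19.4  -4.5] [18.4  4.5]
skirt top 533 [ 3.9000e-02 -3.0000e-03  1.6162e+01] 0.41 [  2.3 -21.4] [21.  20.1]
hub top 49 [-8.800e-02  4.000e-03  5.681e+00] 0.44 [  2.2 -14.2] [10.8 12.9]
```

Request:
jog_arm([
  [[30,1.8,0],[0,0,0]],
  [[51.3,1.8,0],[0,0,0]],
  [[51.3,1.8,20],[0,0,0]],
  [[51.3,1.8,40],[0,0,0]],
  [[51.3,1.8,46],[0,0,0]],
  [[51.3,1.8,46],[0,0,0]],
  [[51.3,1.8,46],[0,0,0]],
  [[51.3,1.8,46],[0,0,0]],
  [[51.3,1.8,46],[0,0,0]],
  [[51.3,1.8,46],[0,0,0]],
])

```text
time: 12.6
tool_pos: [525.7, -381.6, 118.2]
tcp_rot: [179.9, -0.0, 16.0]
ft_force: [0.7, 0.7, -0.8]
finger_gap: 10.2
grip_force: 68.9
```

```bash
python3 m.py w9|grep -v int64; python3 -c "
from h import *
for _ in range(3):
    s=r.sense();print(s['tool_pos'],s['ft_force'])"
```

```text
12.6 [ 525.7 -381.6  118.2] [ 1.7994e+02 -4.0000e-02  1.6020e+01]
68.8715922832489 9.909700683294576
skirt (tool) 1203 ((-0.6038134098052979, -0.4125191271305084), 22.03372573852539) 16.45378401440498
tilt [ 0.041 -0.    16.167]
white 389 [  7.9  -1.3 -21.2] [ 0.992  0.129  7.944 -1.328]
[ 525.61883915 -381.44875975  117.9611661 ] [-0.50688365  0.36703945 -0.15322095]
[ 525.61883915 -381.44875975  117.9611661 ] [-0.50688365  0.36703945 -0.15322095]
[ 525.61883915 -381.44875975  117.9611661 ] [-0.50688365  0.36703945 -0.15322095]
```

Request:
jog_arm([
  [[0.1,-0.4,5],[0,0,0]],
  [[0.1,-0.4,9],[0,0,0]],
  [[0.1,-0.4,11],[0,0,0]],
  [[0.1,-0.4,13],[0,0,0]],
  [[0.1,-0.4,15],[0,0,0]],
  [[0.1,-0.4,15],[0,0,0]],
  [[0.1,-0.4,15],[0,0,0]],
])

```text
time: 13.35
tool_pos: [525.4, -380.8, 102.3]
tcp_rot: [-180.0, 0.0, 16.0]
ft_force: [0.5, -0.5, -0.5]
finger_gap: 10.4
grip_force: 68.9
```

Request:
jog_arm([
  [[0,0,2],[0,0,0]],
  [[0,0,4],[0,0,0]],
  [[0,0,6],[0,0,0]],
  [[0,0,8],[0,0,0]],
  [[0,0,10],[0,0,0]],
  [[0,0,12],[0,0,0]],
  [[0,0,12],[0,0,0]],
  [[0,0,12],[0,0,0]],
])

```text
time: 14.15
tool_pos: [525.5, -380.8, 90.7]
tcp_rot: [180.0, -0.0, 16.0]
ft_force: [-0.7, 1.1, 3.6]
finger_gap: 10.3
grip_force: 69.3
```

Contact with the spring comes at the expected depth. Pressing in about 6 mm.

Request:
jog_arm([
  [[0,0,2],[0,0,0]],
  [[0,0,4],[0,0,0]],
  [[0,0,5],[0,0,0]],
  [[0,0,5.7],[0,0,0]],
  [[0,0,5.7],[0,0,0]],
  [[0,0,5.7],[0,0,0]],
  [[0,0,5.7],[0,0,0]],
  [[0,0,5.7],[0,0,0]],
])

```text
time: 14.95
tool_pos: [525.6, -380.9, 85.0]
tcp_rot: [180.0, -0.0, 16.0]
ft_force: [-1.8, 2.6, 7.0]
finger_gap: 10.0
grip_force: 69.7
```

```bash
python3 m.py w10|grep -v int64
python3 - <<'E'
from h import *
s=r.sense();print(s['time'],s['tool_pos'],s['ft_force'])
z=np.load("w10.npz");W=pts("wrist",z["d"],z["T"]);p=z["p"]
q=(abs((W[...,:2]-[525,-381])).max(-1)<30)
L=(W-s["tool_pos"])@R.from_euler("xyz",s["tcp_rot"],degrees=True).as_matrix()
b=(abs(L[...,1])<4.5)&(abs(L[...,0])<22)&(W[...,2]>90)&(W[...,2]<112);print("bar top z",np.median(W[b][:,2]))
m=(cv2.inRange(cv2.cvtColor(p,cv2.COLOR_BGR2HSV),(12,110,60),(32,255,255))>0)&q
print("collar z",np.median(W[m][:,2]),m.sum())
E
```

```text
14.95 [ 525.6 -380.9   85. ] [ 1.7997e+02 -2.0000e-02  1.6030e+01]
69.72888350486755 10.27167843426361
skirt (tool) 1211 ((-0.6528024673461914, -0.5090076923370361), 21.998233795166016) 16.626204446772913
tilt [ 3.7000e-02 -1.0000e-03  1.6382e+01]
white 379 [  8.2  -1.2 -20.5] [ 0.985  0.17   8.217 -1.185]
15.0 [ 525.58514258 -380.90350923   84.99452408] [-2.40704542  1.29632404  5.90060612]
bar top z 100.53468087407946
collar z 45.54472241592137 1236
```

```bash
python3 -c "
from bench import r
print(r.hand_in())"
```

```text
the job is handed in; nothing more can be done
None
```

The job is handed in: by my last measurements the collar lies flat in the recess and released, and the knob is home on the D-shaft, still gripped and pressed in about 6 of its 8 mm; the judge's verdict was not returned.

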